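Fit the grating plate into the grater stand

TASK

Take the steel grating plate out of its drying rack by the black grip bar and slide its two side ears down into the spring-clip slots of the grater stand, pressing gently until the plate rests flat on the sprung seat bar at the bottom. How high that seat has been screwed is not known, so feel for it and do not force the plate. Let go and leave the tub, the timer and the label roll where they are.

Things in the scene. Friction and masses are not known exactly. Their poses are not given: they have to be found in the camera images.
- plate: Loose steel grating plate, 0.16 to 0.26 kg, upright in the rack at the start. Origin: middle of its lower edge; z up, y along its width, x through its thickness. Panel 96 mm wide, 5 mm thick, 90 mm tall. Two side ears, also 5 mm thick, reach out to y = +-60 mm at z = 20 to 50 mm. Same both ways round.
- plate_grip (a point): Where to hold the plate's black grip bar, 102 mm above its lower edge. The bar is 12 mm thick (x), 64 mm long (y), z = 83 to 116 mm of the plate; pinch it across x from above. Below it a finger guard, 36 mm (x) x 72 mm (y), lies at z = 77 to 83 mm: fingertips pushing down bear on it.
- rack: Fixed grey drying rack, 90 x 130 mm, blocks up to 39.5 mm high. Origin: centre of its underside. The plate stands in the middle groove (8 mm wide, along the rack's y) with its lower edge at z = 10 mm.
- stand: Fixed grater stand, white base 110 x 190 x 12 mm with two aluminium channel posts. Origin: centre of its underside; z up, y from post to post, -x side carries the clips. A seated plate has its mid-plane at x = 0 and its middle at y = 0. Over 16 N on the seat bar, or over 45 N of contact with the stand in all, is forcing it.
- slot_left (a point): Where the +y ear's middle enters its slot, at the top of the straight slot (z = 100 mm). Back jaw face 2.5 mm toward the stand's +x, front jaw face 8.5 mm toward -x, web 5.7 mm outward (1.5 mm play beyond each ear). Back jaws and webs flare out about 29 deg from here up to z = 111 mm; front jaws end here.
- slot_right (a point): The same for the -y ear. In each slot a steel leaf clip on the front side leads in from x = -8 mm (z = 104 mm) to x = -0.5 mm (z = 84 mm), then runs flat down to z = 62 mm. It yields up to 5 mm and holds the ear against the back jaw with 2 to 4 N. Sliding the plate down takes some 4 to 12 N, rubbing included.
- seat_zone (a point): Middle of the range in which the top of the black seat bar (18 x 92 mm) may lie, 38 mm above the stand's underside: the top is anywhere from 12 mm below to 12 mm above this point and is not measured. The bar is sprung: 1 N at touch plus 8 N per mm, 2.5 mm travel, then rigid. A push about 6 N above the sliding resistance seats the plate; it then stays down, held by the clips.
- tub_dip: Bystander: white round deli tub with lid, 79 mm wide, 50 mm tall; origin at the centre of its underside.
- timer: Bystander: white kitchen timer, 70 x 70 x 20 mm; origin at the centre of its underside.
- label_roll: Bystander: white label roll standing on end, 61 mm wide, 40 mm tall; origin at the centre of its underside.
Things that resemble listed ones, but are neither listed nor needed, are in the scene too. Leave any pink look-alike of the plate alone.

How it is judged:
By the outcome, as a careful person would: the job done as asked, in the order asked, and still so for the second after the job is handed in, with the robot touching nothing.
It also fails if it takes over 64 s, if anything falls off the work surface, if the arm or the gripper's body presses on something with over 40 N, if the wrist force passes 120 N, or if a joint passes its speed limit or range.

ROBOT

A 6-joint arm with a two-finger parallel gripper is mounted at the origin on a cart in front of the work surface, level with it; the furniture and walls round the work are solid. World frame = base frame: x ahead of the robot, y to its left, z up, the work surface at z = 0. Lengths are in m, angles in rad, forces in N, time in s.
With the tool pointing down it reaches from about 0.275 to 0.75 m from the base axis. Payload 10.2 kg.
Tool frame: the origin (TCP) lies midway between the tips of the shut fingers; the grasp point (between the pads) lies 19 mm behind it (env.hold_point_z is the distance from the TCP to the grasp point, in m); z points along the fingers, y is the line along which they close (so a half turn about z gives the same grasp; the last joint's range is limited). The gripper opens to 85 mm and grips with 20 to 120 N. Pads are 22 mm wide; open, the fingers measure 114 mm over their backs; the gripper's body (76 mm by 85 mm) begins 54 mm behind the grasp point. The pads swing forward as they close: fully open they stand 13 mm farther back than shut.
Start: joints at [-1.569, 0.313, 1.498, -0, 1.331, -0.223], TCP at [0.117, -0.512, 0.231] pointing down, gripper open.
Joint ranges: [-2.94, 2.94], [-0.97, 2.17], [0.19, 2.56], [-1.23, 4.37], [0.02, 3.11], [-2.88, 2.88]. Speed limits (rad/s): [2.39, 2.39, 3.01, 3.14, 3.14, 3.14].

INTERFACE

Orientations are given as a unit quaternion [x, y, z, w].
In Python, from bench import env, kinematics, monitor, eyes, job gives the robot as it stands. The module is installed in compiled form; this text tells all that it offers. Calls block until the motion is done:
- env.reach(position, orientation): joint-space move of the TCP to a pose.
- env.movel(position, velocity=0.15, frame=None, guard=None): straight line of the TCP; frame=None keeps the orientation; velocity is the mean speed in m/s. With guard (N) it stops when the force on the tool has changed by that much, and returns True; else False.
- env.set_joints(angles): joint-space move.
- env.release() and env.close_gripper(effort=None): open the fingers fully, or close them until they stop; effort is the grip in N (None keeps the last).
- env.hold(seconds).
- kinematics.ik(position, orientation): joint angles nearest the present ones, or None.
- monitor.sense(): the state.
- eyes.grab_frame(name): name is "side" or "top" or "wrist"; returns a dict with "frame" (480x640x3 uint8, red, green, blue), "mtx" (3x3 intrinsics, pixels), "view" (4x4, takes a point from world to camera coordinates). Camera axes: x right, y down, z forward; pixel columns grow to the right and rows downward; lengths in m; the calibration is good to about 2 mm. A picture is of the moment at which its call begins. There is no depth.
A pose or a line that the arm cannot do raises env.MotionError and nothing moves.
- job.hand_in(): hands the job in; it is judged then, once.
The state is a dict: "clock": time; "joints": joint angles; "qvel": joint speeds; "joint_efforts": joint torques, N m; "position": TCP position; "ee_rot": TCP orientation; "contact_force": force on the tool from outside, world axes, zero at the start; "ft_torque": the same for the moment, N m; "finger_gap": opening from 0.0 (shut) to 1.0 (fully open); "gripper_force": force on a finger pad.
Only numpy, scipy, OpenCV 4.12 (cv2) and the standard library are available. Lean on these libraries where they do the work, as an engineer would, in place of code of your own. Each camera call takes 0.05 s, during which the arm holds its last target. There are 200 camera calls.

## Working session

There is one attempt and no reset: what is moved stays moved. The work goes in short steps, each a Python script; the robot and the scene stay as the last script left them, time stands still between calls to the robot, and variables do not carry over. Pictures are saved under pics/ and viewed, at most 13 in all, crops included, and the job is handed in when it is done.

```bash
mkdir -p pics; python3 - <<'E'
from bench import env, monitor, eyes
import cv2,pickle
d={}
for n in("top","side","wrist"):
    f=eyes.grab_frame(n); d[n]=f; cv2.imwrite(f"pics/{n}0.png",f["frame"][:,:,::-1])
    print(n,f["mtx"].round(1).tolist(),f["view"].round(3).tolist())
pickle.dump(d,open("f0.pkl","wb"))
s=monitor.sense();print(s)
E
```

```text
top [[483.7, 0.0, 320.5], [0.0, 483.7, 240.4], [0.0, 0.0, 1.0]] [[0.013, -1.0, 0.004, 0.019], [-0.997, -0.013, -0.076, 0.543], [0.076, -0.003, -0.997, 1.481], [0.0, 0.0, 0.0, 1.0]]
side [[600.8, 0.0, 323.3], [0.0, 600.8, 233.8], [0.0, 0.0, 1.0]] [[-0.926, -0.376, -0.02, 0.52], [-0.208, 0.554, -0.806, 0.179], [0.314, -0.743, -0.591, 1.462], [0.0, 0.0, 0.0, 1.0]]
wrist [[410.8, 0.0, 319.7], [0.0, 410.8, 243.2], [0.0, 0.0, 1.0]] [[0.223, -0.975, -0.001, -0.524], [-0.939, -0.215, 0.268, -0.034], [-0.262, -0.059, -0.963, 0.378], [0.0, 0.0, 0.0, 1.0]]
{'clock': 0.15, 'joints': array([-1.56935865e+00,  3.13335543e-01,  1.49823632e+00, -7.66990771e-06,
        1.33101234e+00, -2.23410681e-01]), 'qvel': array([ 9.39562724e-04, -2.61382192e-03, -2.58071173e-03,  1.04048797e-03,
       -9.50776189e-04,  2.10864710e-05]), 'joint_efforts': array([ 1.32018031e-03, -4.12369931e+01, -2.59798336e+01, -1.78341988e-04,
        3.24115972e-03, -2.68963923e-06]), 'position': array([ 0.11703373, -0.51159648,  0.23086922]), 'ee_rot': array([ 9.93686831e-01,  1.12188397e-01,  5.12091628e-05, -4.93133524e-04]), 'contact_force': array([-0.04640974, -0.80037039,  0.45338679]), 'ft_torque': array([-0.04410314,  0.03464692,  0.01219518]), 'gripper_force': 0.0, 'finger_gap': 1.000009637186442}
```

View pics/top0.png

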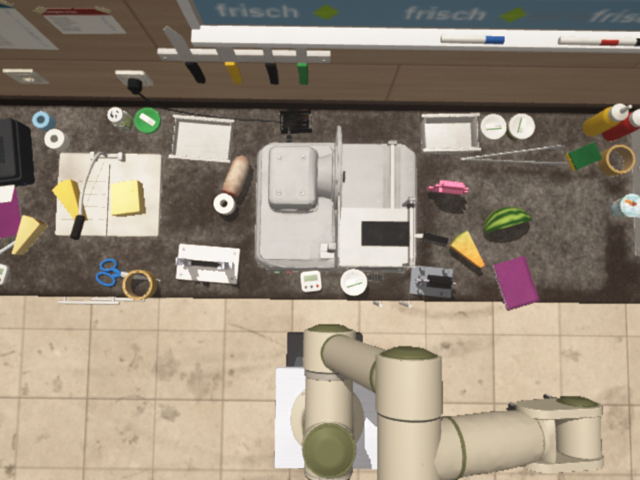

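View pics/side0.png

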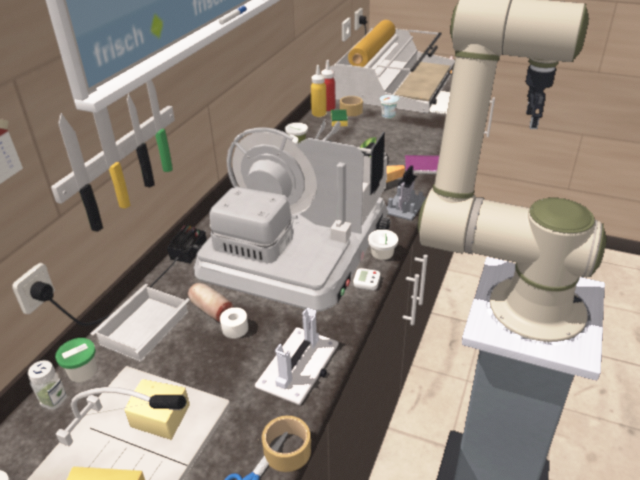

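The top view shows the grey rack with a dark upright bar at (432,282) and the white stand with its posts at (208,264). In the side view the rack is at (405,195) and the stand at (298,362). Candidates for the plate:
- Dark bar in the rack, top (432,282).
- Pink look-alike, top (448,187).
- Black slicer panel, top (385,233).

I choose the one in the rack and check it in a close crop, together with the stand.

```bash
python3 - <<'E'
import cv2,pickle,numpy as np
d=pickle.load(open("f0.pkl","rb"))
def c(n,u,v,w,h): return cv2.resize(d[n]["frame"][v:v+h,u:u+w,::-1],(400,300),interpolation=cv2.INTER_CUBIC)
a=np.vstack([np.hstack([c("top",396,252,80,60),c("top",168,234,80,60)]),np.hstack([c("side",365,155,80,60),c("side",244,300,120,90)])])
cv2.imwrite("pics/crop1.png",a)
E
```

```text
(no output)
```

View pics/crop1.png

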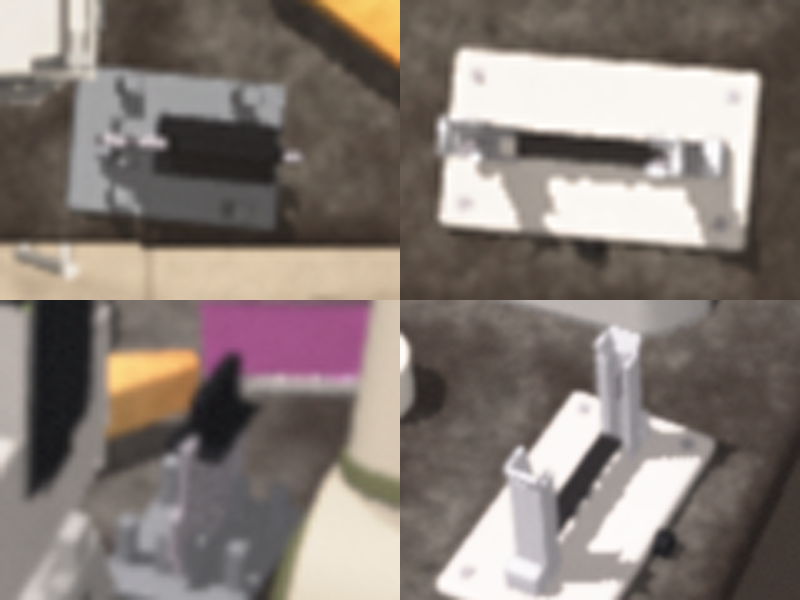

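The crop confirms the choice: the black grip bar is in the grey rack (top crop, about 432,281), with the plate's ears showing as light stubs. The stand has channel posts at both ends and a black seat bar. I'll compute coarse poses and then take wrist views.

```bash
cat > h.py <<'E'
from bench import env, kinematics, monitor, eyes, job
import cv2,numpy as np
from scipy.spatial.transform import Rotation as R
def ray(f,px,z):
    "world point on plane z seen at pixel"
    K,V=f["mtx"],f["view"]; px=np.atleast_2d(px).astype(float)
    d=np.c_[px,np.ones(len(px))]@np.linalg.inv(K).T@V[:3,:3]
    o=-V[:3,:3].T@V[:3,3]
    return o+d*((z-o[2])/d[:,2])[:,None]
def proj(f,P):
    P=np.atleast_2d(P); c=P@f["view"][:3,:3].T+f["view"][:3,3]; p=c@f["mtx"].T
    return p[:,:2]/p[:,2:]
def down(a):  # tool down, tool y axis at world angle a
    y=np.array([np.cos(a),np.sin(a),0]); z=np.array([0,0,-1.]); x=np.cross(y,z)
    return R.from_matrix(np.c_[x,y,z]).as_quat()
def place(o,yaw,p): return np.asarray(o)+R.from_euler('z',yaw).apply(p)
E
python3 - <<'E'
import pickle; from h import *
d=pickle.load(open("f0.pkl","rb"));f=d["top"]
r=np.array([(77,70),(285,85),(277,230),(70,212)])/5+[396,252]
s=np.array([(57,48),(362,72),(342,248),(40,225)])/5+[168,234]
for n,c,z in(("rack",r,0.005),("stand",s,.012)):
    p=ray(f,c,z)[:,:2]; print(n,p.round(3).tolist(),p.mean(0).round(4)); e=p[1]-p[0]+p[2]-p[3]; print(np.linalg.norm(p-np.roll(p,1,0),axis=1).round(3),"long axis deg",np.degrees(np.arctan2(-e[1],-e[0])))
b=np.array([(160,115),(278,130),(275,185),(158,173)])/5+[396,252]
print("guard",ray(f,b,.09).round(3).tolist(),ray(f,b,.09).mean(0))
W=d["wrist"]["view"]; T=np.eye(4);s=monitor.sense();T[:3,:3]=R.from_quat(s["ee_rot"]).as_matrix();T[:3,3]=s["position"]
print("cam in tool",(np.linalg.inv(T)@np.linalg.inv(W)).round(3).tolist())
E
```

```text
rack [[0.467, -0.259], [0.459, -0.389], [0.369, -0.383], [0.379, -0.254]] [ 0.4186 -0.3212]
[0.088 0.13  0.09  0.129] long axis deg 86.18940301292214
stand [[0.527, 0.466], [0.515, 0.276], [0.406, 0.285], [0.417, 0.473]] [0.4663 0.3748]
[0.11  0.191 0.11  0.188] long axis deg 86.3056224205411
guard [[0.439, -0.291, 0.09], [0.431, -0.361, 0.09], [0.399, -0.359, 0.09], [0.405, -0.29, 0.09]] [ 0.41849782 -0.32525938  0.09      ]
cam in tool [[-0.0, -0.963, -0.268, 0.068], [1.0, -0.0, -0.0, -0.0], [0.0, -0.268, 0.963, -0.142], [0.0, 0.0, 0.0, 1.0]]
```

```bash
cat >> h.py <<'E'
DR=np.radians
A=([.27,-.205,.31],down(DR(176.2))); B=([.26,.21,.31],down(DR(-3.7)))
def go(*ps):
    for p,q in ps: env.reach(p,q)
def snap(name):
    f=eyes.grab_frame("wrist"); cv2.imwrite(f"pics/{name}.png",f["frame"][:,:,::-1]); import pickle; pickle.dump(f,open(name+".pkl","wb"))
E
python3 - <<'E'
from h import *
print(monitor.sense()["clock"])
go(([.4185,-.335,.26],down(DR(176.2)))); snap("wr"); s=monitor.sense();print(s["clock"],s["joints"].round(2))
go(A);print(monitor.sense()["clock"])
go(B);s=monitor.sense();print(s["clock"],s["joints"].round(2))
go(([.455,.40,.30],down(DR(-3.7)))); snap("ws"); s=monitor.sense();print(s["clock"],s["joints"].round(2),s["position"],s["contact_force"])
im=np.hstack([cv2.resize(cv2.imread(f"pics/{n}.png"),(400,300)) for n in("wr","ws")]); 
E
```

```text
0.15
2.3667 [-0.89  0.32  1.42 -0.    1.41  2.31]
3.1917
4.7917 [ 0.32 -0.18  1.83 -0.    1.5   0.39]
5.9 [ 0.53  0.46  1.1  -0.    1.57  0.59] [0.45491586 0.39922204 0.30101983] [-1.34567129 -0.59318391 -0.51226709]
```

View pics/wr.png

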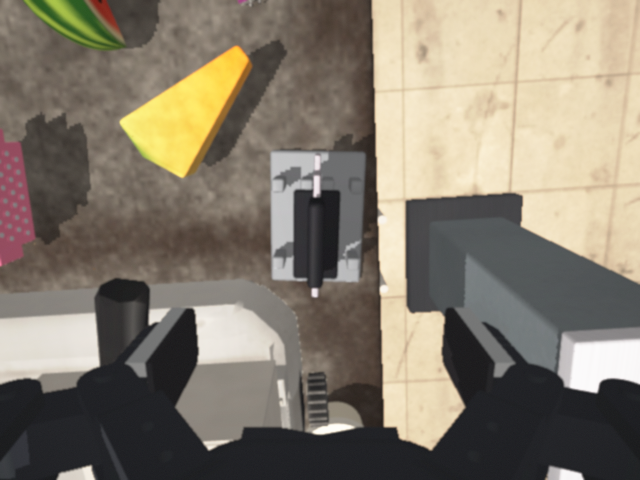

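View pics/ws.png

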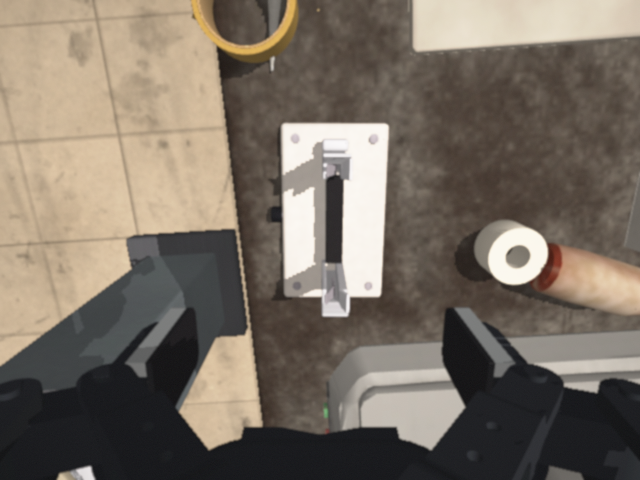

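The first picture shows the plate's bar at (316,240) in the rack, with the ears at (317,160) and (314,292). The second shows the stand base with corners (282,124) to (381,297) and posts at (336,160) and (336,295). I'll zoom in to find the clip side and measure.

```bash
python3 - <<'E'
import pickle; from h import *
f=pickle.load(open("ws.pkl","rb")); g=pickle.load(open("wr.pkl","rb"))
for n,F,z,c in(("stand",f,.012,[(282,124),(388.5,124),(381.5,297.5),(284,297)]),("rack",g,.008,[(271.5,151),(365,151.5),(362.5,282),(271.5,281)])):
    p=ray(F,c,z)[:,:2]; print(n,p.round(4).tolist(),p.mean(0).round(4),np.linalg.norm(p-np.roll(p,1,0),axis=1).round(4)); 
    e=p[0]-p[3]+p[1]-p[2]; print(np.degrees(np.arctan2(e[1],e[0])))
print("bar top",ray(g,[(317,200),(316,287)],.126),"guard",ray(g,[(295,191),(340,191),(337,277),(294,277)],.093).mean(0))
b=lambda F,u,v,w,h:cv2.resize(F["frame"][v:v+h,u:u+w,::-1],(400,600),interpolation=cv2.INTER_CUBIC)
cv2.imwrite("pics/crop2.png",np.hstack([cv2.resize(f["frame"][130:190,296:376,::-1],(400,300),interpolation=3),cv2.resize(f["frame"][260:320,296:376,::-1],(400,300),interpolation=3)]))
E
```

```text
stand [[0.4223, 0.4747], [0.5294, 0.4676], [0.5176, 0.2797], [0.4077, 0.2875]] [0.4693 0.3774] [0.1877 0.1073 0.1884 0.1102]
85.96156965824517
rack [[0.4606, -0.3856], [0.3731, -0.3793], [0.3805, -0.2491], [0.4733, -0.2564]] [ 0.4219 -0.3176] [0.1299 0.0877 0.1305 0.0931]
-94.42630491838632
bar top [[ 0.41910529 -0.35632706  0.126     ]
 [ 0.4241312  -0.29341376  0.126     ]] guard [ 0.42198322 -0.32327143  0.093     ]
```

View pics/crop2.png

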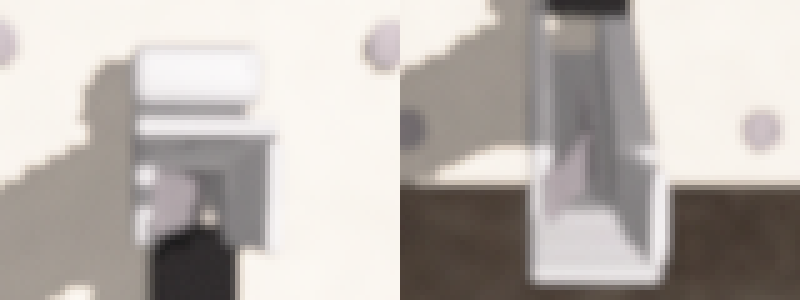

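The light-pink leaf clips are on the left of the crop, the world −x side, so the stand's yaw is about −4°. Both cameras agree within 3 mm, so I'll use averages: stand at (0.468, 0.376), plate at (0.4205, −0.3245). Grasping now.

```bash
python3 - <<'E'
from h import *
S=lambda:(lambda s:print(round(s["clock"],2),s["position"].round(4),s["contact_force"].round(1),s["ft_torque"].round(2),round(s["finger_gap"],3),round(s["gripper_force"],1)))(monitor.sense())
print(env.hold_point_z)
q=down(DR(175.9)); go(B,A,([.4205,-.3245,.19],q)); S()
print(env.movel([.4205,-.3245,.094],.08,guard=8)); S()
env.close_gripper(30); S()
E
```

```text
0.0187
9.47 [ 0.4205 -0.3241  0.191 ] [0.5 0.1 0.4] [-0. -0.  0.] 0.999 0.0
False
10.82 [ 0.4207 -0.3247  0.0945] [-0.3 -0.3  0.2] [0.03 0.   0.01] 0.999 0.0
11.47 [ 0.4207 -0.3246  0.0941] [ 1.6 -0.4  0.7] [ 0.01 -0.24 -0.08] 0.137 29.9
```

```bash
python3 - <<'E'
from h import *
S=lambda:(lambda s:print(round(s["clock"],2),s["position"].round(4),s["contact_force"].round(1),s["ft_torque"].round(2),round(s["finger_gap"],3),round(s["gripper_force"],1)))(monitor.sense())
env.close_gripper(70); S()
print(env.movel([.4205,-.3245,.21],.09,guard=25)); S()
go(A,B,([.468,.376,.25],down(DR(-3.9)))); S(); snap("wp")
f=eyes.grab_frame("top"); import pickle; pickle.dump(f,open("tp.pkl","wb"))
c=cv2.resize(f["frame"][225:300,158:258,::-1],(400,300),interpolation=3)
cv2.imwrite("pics/c3.png",np.hstack([cv2.resize(cv2.imread("pics/wp.png")[100:460,80:560],(400,300)),c]))
g=eyes.grab_frame("side"); c2=cv2.resize(g["frame"][225:425,200:400,::-1],(600,600),interpolation=3); pickle.dump(g,open("sp.pkl","wb")); cv2.imwrite("pics/side_p.png",c2)
E
```

```text
11.69 [ 0.4207 -0.3247  0.0942] [ 0.9 -0.5  2.5] [-0.09 -0.33  0.01] 0.125 68.3
False
13.13 [ 0.4203 -0.3243  0.2094] [ 0.2  1.1 -1.5] [ 0.04  0.02 -0.06] 0.13 68.6
16.67 [0.468  0.3754 0.2508] [-0.4  0.9 -1.1] [-0.04  0.07 -0.05] 0.131 68.6
```

View pics/wp.png

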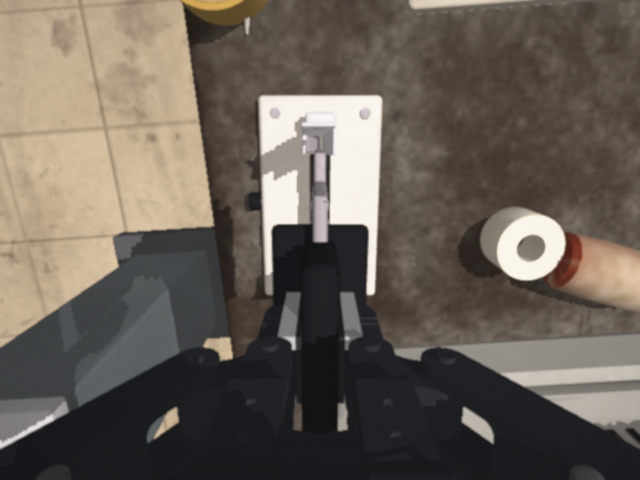

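View pics/side_p.png

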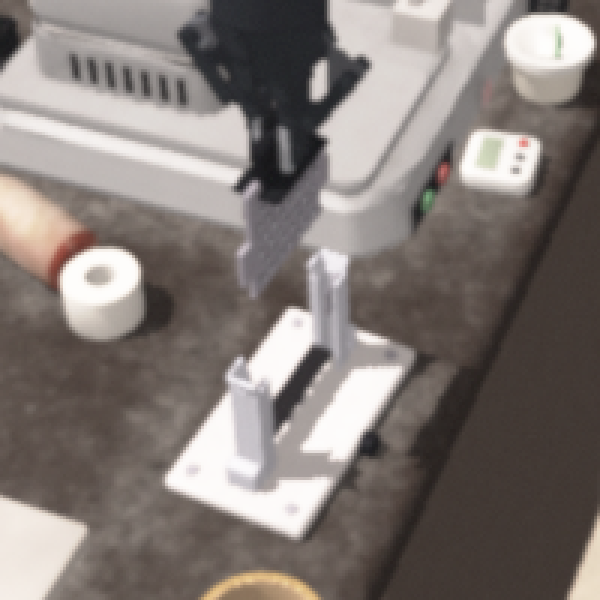

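The plate is held upright and level above the stand. In the wrist view the guard's near edge is at row 226, the ear is at about (319,187), and the stand corners run from (260,96) to (375,296). Next I compare predictions with these pixels.

```bash
python3 - <<'E'
import pickle; from h import *
f=pickle.load(open("wp.pkl","rb")); s=monitor.sense()
print("yaw tool",R.from_quat(s["ee_rot"]).as_matrix()[:,1])
p=ray(f,[(259.5,96),(382,96),(375.5,296),(265,295.5)],.012)[:,:2]; print("stand",p.mean(0),np.linalg.norm(p-np.roll(p,1,0),axis=1).round(4)); e=p[0]-p[3]+p[1]-p[2]; print(np.degrees(np.arctan2(e[1],e[0])))
o=s["position"]-[0,0,.084]; yaw=DR(-3.9)
for n,P in dict(guardL=(-.018,.036,.083),guardR=(.018,.036,.083),eartop_out=(0,.06,.05),eartop_in=(0,.048,.05),earbot=(0,.06,.02)).items(): print(n,proj(f,place(o,yaw,P)).round(1))
S=np.array([.468,.376,0])
g=pickle.load(open("sp.pkl","rb"));
for n,P in dict(bL=(-.055,.095,.012),bR=(.055,.095,.012),b2=(.055,-.095,.012),b3=(-.055,-.095,.012)).items(): print(n,"side*3",((proj(g,place(S,yaw,P))-[200,225])*3).round(),"wrist",proj(f,place(S,yaw,P)).round(1))
for n,P in dict(botL=(0,.048,0),botR=(0,-.048,0),earL=(0,.06,.02),earLt=(0,.06,.05),gL=(-.018,.036,.08),gR=(-.018,-.036,.08)).items(): print(n,((proj(g,place(o,yaw,P))-[200,225])*3).round())
# stand from side view corners and top
ps=ray(g,np.array([(165,480),(295,308),(415,352),(303,535)])/3+[200,225],.012)[:,:2]; print("side stand",ps,ps.mean(0))
c=cv2.resize(f["frame"][140:250,260:380,::-1],(654,600),interpolation=3); cv2.imwrite("pics/crop4.png",c)
E
```

```text
yaw tool [ 0.99764639 -0.06854866  0.00166163]
stand [0.46930591 0.37729855] [0.188  0.1073 0.1885 0.1103]
85.93751932347286
guardL [[267.8 222.8]]
guardR [[368.9 222.7]]
eartop_out [[318.4 149.2]]
eartop_in [[318.5 178.1]]
earbot [[318.6 146.3]]
bL side*3 [[300. 530.]] wrist [[256.3  96.7]]
bR side*3 [[162. 476.]] wrist [[381.8  96.6]]
b2 side*3 [[289. 302.]] wrist [[374.3 297.8]]
b3 side*3 [[417. 345.]] wrist [[264.3 297.9]]
botL [[250. 298.]]
botR [[317. 210.]]
earL [[240. 288.]]
earLt [[237. 254.]]
gL [[277. 205.]]
gR [[328. 139.]]
side stand [[0.52588311 0.46976984]
 [0.50911775 0.28220848]
 [0.40516796 0.29209225]
 [0.41588349 0.47785679]] [0.46401308 0.38048184]
```

View pics/crop4.png

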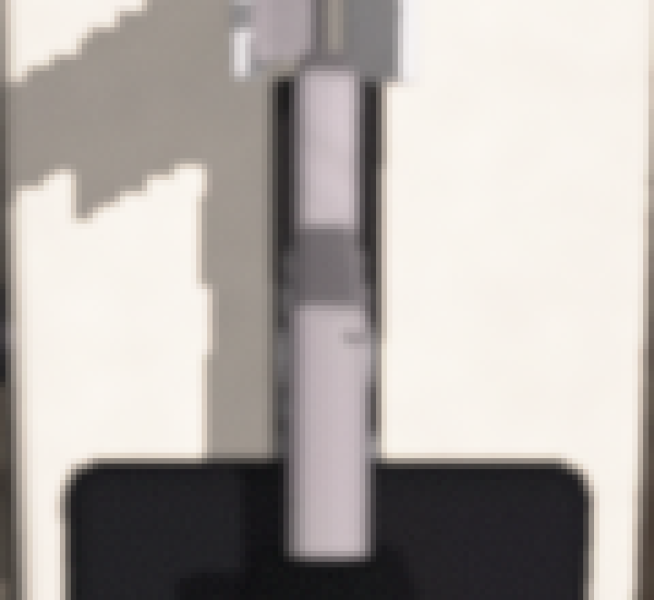

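Seen by the wrist camera, the plate sits about 1 mm toward −y of nominal and centred in x. I'll target (0.468, 0.378), well within the flares' capture range, and insert in small steps with force checks.

```bash
cat > ins.py <<'E'
from h import *
import sys
def insert(p,zend,step,dfz,v=.02,lim=7,seat=False):
    "stepwise descent with lateral compliance; F is relative to the stored free-air force"
    F0=np.load("F0.npy"); hist=[]
    p=np.array(p,float); q=down(DR(-4.0))
    while p[2]>zend+1e-6:
        p[2]=max(zend,p[2]-step); env.movel(p,v,frame=q)
        s=monitor.sense(); F=s["contact_force"]-F0[:3]; M=s["ft_torque"]-F0[3:]
        hist.append(F[2]); print(round(s["clock"],1),(p*1e3).round(2),(s["position"][2]*1e3).round(2),F.round(1),M.round(2))
        if np.hypot(*F[:2])>25 or F[2]>30: print("STOP force"); break
        if seat and len(hist)>3 and F[2]-np.median(hist[-7:-1])>dfz: print("SEAT?"); break
        for i in(0,1):
            if abs(F[i])>lim: p[i]+=.0005*np.sign(F[i])
    return p
E
python3 - <<'E'
from ins import *
q=down(DR(-4.0)); env.movel([.468,.378,.185],.08,frame=q); env.hold(.2)
s=monitor.sense(); np.save("F0.npy",np.r_[s["contact_force"],s["ft_torque"]]); print(s["clock"])
np.save("p.npy",insert([.468,.378,.178],.145,.003,8))
E
```

```text
17.9833
18.6 [468. 378. 175.] 175.03 [ 0.7 -0.6 -0.1] [ 0.05  0.01 -0.09]
18.9 [468. 378. 172.] 171.87 [ 1.3 -0.2 -0.6] [-0.01 -0.07  0.02]
19.2 [468. 378. 169.] 168.85 [ 1.4 -0.1 -1.3] [ 0.01 -0.02  0.04]
19.5 [468. 378. 166.] 165.86 [ 0.4 -0.4 -1.4] [ 0.07 -0.04 -0.04]
19.8 [468. 378. 163.] 162.85 [ 0.7 -0.1 -1.1] [ 0.02 -0.05 -0.03]
20.1 [468. 378. 160.] 159.83 [ 0.6 -0.3 -0.8] [ 0.05 -0.03 -0.02]
20.4 [468. 378. 157.] 156.83 [ 0.5 -0.4 -0.6] [ 0.01 -0.01 -0.05]
20.7 [468. 378. 154.] 154.01 [ 0.9 -1.3 -1.7] [ 0.03 -0.43  0.14]
21.0 [468. 378. 151.] 151.43 [2.1 0.2 4.3] [ 0.06 -0.5   0.2 ]
21.3 [468. 378. 148.] 148.66 [ 2.1 -0.2  5.4] [ 0.1  -0.48  0.14]
21.6 [468. 378. 145.] 145.43 [3.3 1.2 4. ] [ 0.29 -0.63  0.23]
```

Contact with the clips came where the geometry predicts (TCP 153 mm) and the side forces are small. Now I feel for the seat.

```bash
python3 - <<'E'
from ins import *
p=insert(np.load("p.npy"),.108,.001,5,v=.012,seat=True); np.save("p.npy",p)
E
```

```text
21.9 [468. 378. 144.] 144.26 [3.4 0.1 5.3] [ 0.26 -0.75  0.18]
22.1 [468. 378. 143.] 143.07 [4.6 1.2 4. ] [ 0.3  -0.95  0.17]
22.4 [468. 378. 142.] 141.93 [4.8 0.8 4.3] [ 0.28 -1.09  0.16]
22.6 [468. 378. 141.] 140.83 [5.6 0.4 3.5] [ 0.17 -1.16  0.12]
22.9 [468. 378. 140.] 139.76 [5.  0.7 2.7] [ 0.17 -1.22  0.03]
23.1 [468. 378. 139.] 138.73 [ 5.9 -0.4  4.4] [ 0.13 -1.18  0.06]
23.4 [468. 378. 138.] 137.71 [4.9 0.7 3.7] [ 0.03 -1.26  0.06]
23.6 [468. 378. 137.] 136.67 [6.4 0.2 3.6] [ 0.04 -1.35  0.06]
23.9 [468. 378. 136.] 135.68 [7.1 0.1 3.2] [-0.   -1.27  0.03]
24.1 [468.5 378.  135. ] 134.68 [ 4.6 -0.7  3.4] [ 0.04 -0.95  0.16]
24.4 [468.5 378.  134. ] 133.79 [ 4.8 -0.6  2.5] [ 0.01 -0.79  0.14]
24.6 [468.5 378.  133. ] 132.88 [ 4.1 -1.5  4.8] [ 0.02 -0.69  0.1 ]
24.9 [468.5 378.  132. ] 131.91 [ 3.1 -1.   3.9] [ 0.06 -0.66  0.21]
25.1 [468.5 378.  131. ] 130.93 [ 2.5 -0.5  4.7] [ 0.09 -0.65  0.21]
25.4 [468.5 378.  130. ] 129.96 [ 3.8 -0.7  3.7] [ 0.14 -0.58  0.2 ]
25.6 [468.5 378.  129. ] 128.93 [ 3.6 -0.6  4.5] [ 0.16 -0.54  0.25]
25.9 [468.5 378.  128. ] 127.95 [ 2.9 -0.   3.9] [ 0.13 -0.48  0.17]
26.1 [468.5 378.  127. ] 126.94 [ 3.6 -0.9  3.1] [ 0.14 -0.51  0.21]
26.4 [468.5 378.  126. ] 125.94 [ 2.2 -0.8  4.5] [ 0.11 -0.44  0.27]
26.6 [468.5 378.  125. ] 124.96 [ 2.6 -0.8  4.9] [ 0.12 -0.52  0.18]
26.9 [468.5 378.  124. ] 123.95 [ 2.4 -0.7  5. ] [ 0.12 -0.43  0.24]
27.1 [468.5 378.  123. ] 122.94 [ 1.9 -0.6  4.4] [ 0.17 -0.45  0.21]
27.4 [468.5 378.  122. ] 121.97 [ 2.2 -0.4  4.2] [ 0.17 -0.49  0.21]
27.6 [468.5 378.  121. ] 121.06 [ 1.9 -0.3  5.4] [ 0.04 -0.35  0.21]
27.9 [468.5 378.  120. ] 120.63 [ 1.8 -0.8  8.8] [-0.11 -0.1   0.16]
28.1 [468.5 378.  119. ] 120.23 [-0.6 -1.3 13.7] [-0.24  0.18  0.21]
SEAT?
```

Clear seat contact: Fz rose from 4.5 to 13.7 N at TCP z = 120.2 mm (lower edge about 36 mm, within the range), about 9 N above sliding and below 16 N. I'll let it settle, release and retreat upward.

```bash
python3 - <<'E'
from ins import *
F0=np.load("F0.npy")
def S():
    s=monitor.sense(); print(round(s["clock"],2),(s["position"]*1e3).round(2),(s["contact_force"]-F0[:3]).round(1),(s["ft_torque"]-F0[3:]).round(2),round(s["finger_gap"],3))
env.hold(.5); S(); env.release(); S()
p=np.load("p.npy")
print(env.movel([p[0],p[1],.16],.05,guard=15)); S()
env.movel([p[0],p[1],.27],.12); S(); snap("fin")
g=eyes.grab_frame("side"); f=eyes.grab_frame("wrist")
a=cv2.resize(g["frame"][275:400,240:365,::-1],(400,400),interpolation=3); b=cv2.resize(f["frame"][60:420,140:500,::-1],(400,400),interpolation=3)
cv2.imwrite("pics/final.png",np.hstack([a,b]))
# predicted seated guard/bar in side view
for n,P in dict(bl=(0,.032,.116),br=(0,-.032,.116),gl=(-.018,.036,.083),gr=(-.018,-.036,.083)).items(): print(n,((proj(g,place([p[0],p[1],.0362],DR(-4),P))-[240,275])*3.2).round())
E
```

```text
28.63 [468.59 378.15 120.22] [-0.9 -0.7 13.6] [-0.31  0.23  0.18] 0.13
29.34 [468.47 377.98 118.93] [ 0.2 -0.1  0.9] [-0.   -0.01  0.04] 1.002
False
30.31 [468.37 377.89 159.64] [ 1.5 -0.2  0.4] [ 0.   -0.   -0.01] 0.999
31.38 [468.29 377.89 269.14] [ 0.7 -0.4 -0.1] [0.04 0.04 0.02] 1.002
bl [[150. 161.]]
br [[197.  98.]]
gl [[175. 211.]]
gr [[226. 139.]]
```

View pics/final.png

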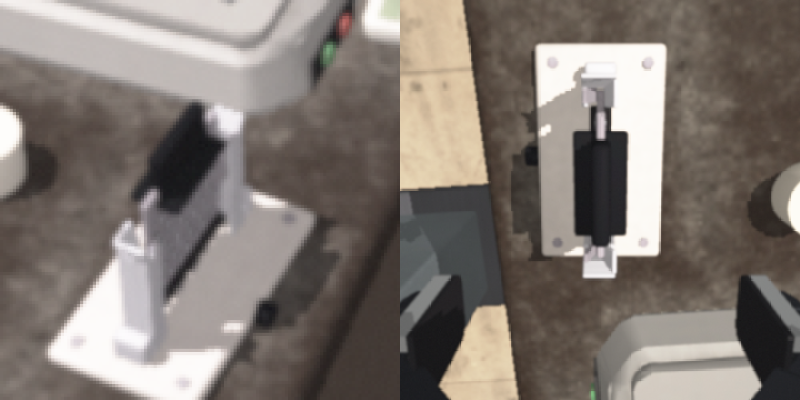

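The side and wrist views show the plate in both slots with the bar level. While seating, the moment shifted to one end, so I'll check with a gentle centred press on top of the bar using shut fingers.

```bash
python3 - <<'E'
from ins import *
p=np.load("p.npy"); env.close_gripper(30)
env.movel([p[0],p[1],.162],.12,guard=8); env.hold(.2)
F0=monitor.sense()["contact_force"]; z=.157
while z>.146:
    z-=.0007; env.movel([p[0],p[1],z],.012); s=monitor.sense(); F=s["contact_force"]-F0
    print(round(s["clock"],1),round(z*1e3,1),(s["position"][2]*1e3).round(2),F.round(1))
    if F[2]>9.5: break
env.movel([p[0],p[1],.20],.1); env.movel([p[0],p[1],.27],.12)
f=eyes.grab_frame("wrist"); g=eyes.grab_frame("side"); print(monitor.sense()["clock"])
cv2.imwrite("pics/final2.png",np.hstack([cv2.resize(g["frame"][275:400,240:365,::-1],(400,400),interpolation=3),cv2.resize(eyes.grab_frame("top")["frame"][220:320,150:250,::-1],(400,400),interpolation=3)]))
E
```

```text
34.2 156.3 156.28 [ 1.1 -0.5  0. ]
34.4 155.6 155.58 [1.6 0.6 0.1]
34.7 154.9 154.85 [1.  1.1 2. ]
34.9 154.2 154.17 [0.3 0.5 0. ]
35.2 153.5 153.46 [1.1 0.4 0.7]
35.4 152.8 152.77 [ 1.1 -0.5  1.3]
35.7 152.1 152.33 [ 1.1 -0.4  3.1]
35.9 151.4 152.29 [-0.  -0.4  8.3]
36.2 150.7 152.22 [-2.  -2.6 11.9]
37.6417
```

View pics/final2.png

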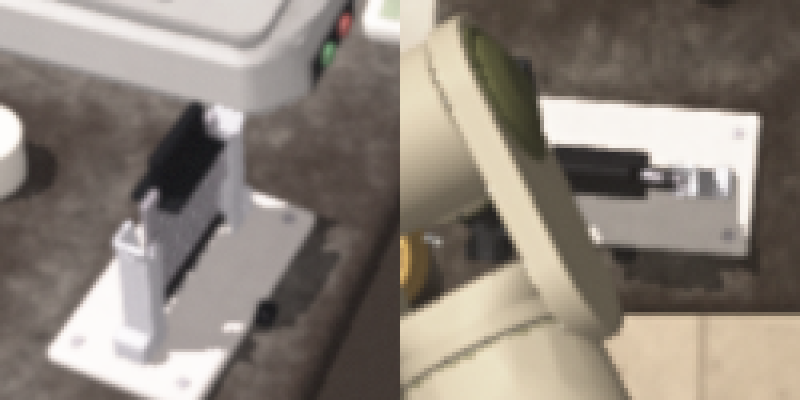

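The bar top was met at 152.3 mm, where a plate on the seat should be (36.2 + 116), and it barely moved under 12 N. The picture is unchanged: the plate is in both slots and the gripper is clear.

```bash
python3 -c "
from bench import job
print(job.hand_in())"
```

```text
the job is handed in; nothing more can be done
None
```

I took the plate out of the rack and seated it in the stand's clip slots with a gentle push (about 9 N on the seat bar, 16 N limit). I then let go and handed the job in at about 38 s of the 64 s allowed, leaving the tub, timer and label roll untouched.

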